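Gauge a centrifuge sleeve in the bench caliper

TASK

Stand the wider of the two metal rotor sleeves upright on the bench caliper's base, centred between the two open jaws, and let go of it. Then close the sliding jaw, keeping it square (do not let it tip), until the sleeve is nipped between both jaws with a steady push of about 8 N on it, and not hard, because its wall is thin. Let go and leave the jaws touching the sleeve; do not disturb the slim sleeve, the tube rack or the bottle.

Things in the scene. Friction and masses are not known exactly. Their poses are not given: they have to be found in the camera images.
- sleeve: the wider rotor sleeve: plain metal cup, open at the top, nominally 32 mm outside diameter (its actual size is what is being gauged: it may be 1 mm off either way), 46 mm high, about 90 g, 2 mm wall; standing on the tray. Origin: centre of its underside, z up its axis. Grip it by its outside
- slim_sleeve: the narrower sleeve, 24 mm diameter, 46 mm high, standing beside it on the tray, to be left alone (the two may be either way round). Origin: centre of its underside
- caliper: bench caliper fixed to the bench. Base plate 70 (x) x 250 (y) x 12 (z) mm; origin: centre of its underside, z up. Beam along y. Fixed jaw at the +y end, 36 mm wide, rising 58 mm above the plate; its face is nominally at y = +95 mm, but is clamped up to 4 mm nearer or farther, so feel for contact. Sliding jaw on the -y side closes towards +y. The sleeve stands on the plate at x = 0
- carriage (a joint): reading of the sliding jaw in m: distance from its face to y = +95 mm of the caliper (0.1 = fully open). The true opening differs from it by the fixed jaw's unknown offset, up to 4 mm either way. Starts at 0.075 to 0.095. The jaw stays where it is left; sliding it takes about 2.5 N, and pushing the sleeve along the base about 1 N more
- jaw: the sliding jaw: a block 36 mm wide (x), 45 mm long (y), 28 mm high above the base plate, with the jaw plate in front of it (10 mm thick, rising 58 mm). It fits loosely, on a springy pivot (about 0.9 N m/rad): pushed near the origin's height it stays square, pushed on the high plate it tips. Origin: on the pivot, 14 mm above the base plate's top, 24 mm behind the jaw face; axes as the caliper's
- jaw_face (a point): middle of the sliding jaw's face, 22 mm above the base plate
- jaw_back (a point): middle of the carriage block's flat back face (faces the caliper's -y), 14 mm above the base plate: the place to push. The base plate behind it is bare for at least 65 mm when the jaw is open
- tray: fixed shallow white plastic tray, 140 (x) x 200 (y) mm, rim 10 mm high, inner floor 4 mm high; origin: centre of its underside. The sleeves stand side by side along its y axis, about 90 mm apart
- rack: white tube rack with yellow-capped tubes, 60 x 170 x 90 mm, to be left alone. Origin: centre of its underside
- bottle: white bottle, 60 mm diameter, 130 mm high, to be left alone. Origin: centre of its underside

How it is judged:
On the way, in this order (a step that is already met when the one before it is completed fails the run):
1. the wide sleeve stands upright on the caliper's base between the open jaws, let go (x of sleeve in the frame of caliper between -0.012 and 0.012 m and y of sleeve in the frame of caliper below 0.085 m and y of sleeve in the frame of jaw_face above 0.01 m and z of sleeve in the frame of caliper below 0.015 m and angle between sleeve's own z axis and vertical below 0.08 rad and linear speed of sleeve below 0.02 m/s and contact force between sleeve and the fingers below 0.1 N and contact force between sleeve and jaw below 1 N), for 0.2 s.
2. the sliding jaw nips the sleeve against the fixed jaw with more than 3.5 N for 0.4 s, square, the robot not touching the sleeve (contact force between sleeve and jaw above 3.5 N and contact force between sleeve and the arm below 0.1 N and contact force between sleeve and the fingers below 0.1 N and angle between jaw's own z axis and vertical below 0.04 rad), for 0.4 s.
At the end, for the whole second after the job is handed in: the wide sleeve stands upright (within 3 degrees) on the caliper's base, within 13 mm of the jaws' centre line, at rest between both jaws, the sliding jaw square (within 1.7 degrees) and left closed on the sleeve (within 1 mm of touching: its face at most 17.3 mm from the sleeve's axis) (y of sleeve in the frame of jaw_face below 0.0173 m and angle between jaw's own z axis and vertical below 0.03 rad and x of sleeve in the frame of caliper between -0.013 and 0.013 m and y of sleeve in the frame of caliper between 0.07 and 0.085 m and z of sleeve in the frame of caliper below 0.015 m and angle between sleeve's own z axis and vertical below 0.05 rad and linear speed of sleeve below 0.01 m/s).
It fails at once if the sliding jaw is tipped by more than 0.05 rad (3 degrees) (angle between jaw's own z axis and vertical above 0.05 rad).
It fails at once if the sleeve is squeezed by the jaw with more than 18 N (contact force between sleeve and jaw above 18 N).
It fails at once if the slim sleeve, rack or bottle is moved by more than 20 mm (distance of any of slim_sleeve, rack, bottle from where it was at the start of the episode above 0.02 m).
It also fails if it takes over 62 s, if anything falls off the work surface, if the arm or the gripper's body presses on something with over 40 N, if the wrist force passes 120 N, or if a joint passes its speed limit or range.

ROBOT

A 6-joint arm with a two-finger parallel gripper is mounted at the origin on the work surface. World frame = base frame: x ahead of the robot, y to its left, z up, the work surface at z = 0. Lengths are in m, angles in rad, forces in N, time in s.
With the tool pointing down it reaches from about 0.325 to 0.9 m from the base axis. Payload 6.1 kg.
Tool frame: the origin (TCP) lies at the very end of the fingers, on their centre line; the grasp point (between the pads) lies 19 mm behind it; z points along the fingers, y is the line along which they close (so a half turn about z gives the same grasp; the last joint's range is limited). The gripper opens to 85 mm and grips with 20 to 120 N. Pads are 22 mm wide; open, the fingers measure 114 mm over their backs; the gripper's body (76 mm by 85 mm) begins 54 mm behind the grasp point. The pads swing forward as they close: fully open they stand 13 mm farther back than shut.
Start: joints at [-1.318, 0.22, 1.526, -0, 1.395, -0.126], TCP at [0.231, -0.581, 0.231] pointing down, gripper open.
Joint ranges: [-2.98, 2.98], [-0.91, 2.08], [0.09, 2.57], [-1.24, 4.39], [0.2, 2.65], [-2.68, 2.68]. Speed limits (rad/s): [2.57, 2.57, 3.01, 3.14, 3.14, 3.14].

INTERFACE

Orientations are given as a unit quaternion [w, x, y, z].
In Python, from rig import readout, eyes, finish_job gives the robot as it stands.
- The arm moves only by the tool arm_command, never from a script. Its argument "moves" is a list that holds one entry, the list of rows, each a list of 4 numbers: the shift along the tool's x, y, z in cm, then the turn about the tool's z in rad. In form: [[[x, y, z, spin], ...]]. A call has 1 to 5 rows; each row shifts and turns the commanded pose from where the row before left it, along the tool's axes as they then stand; what a row does not reach is not made up. A row lasts 1/8 s, in which the tool goes at most 62.5 mm and 10.7 degrees, less where a joint would pass 70% of its speed; a pose out of reach is approached as far as the arm can. A call is refused whole if a number of a shift passes 6.25 or a number of a turn 0.188, either way. A call with a gripper value outside its range is refused whole. "fingers" is the finger opening in cm, from 0 to 8.54, set as the call begins (left out, the last holds). The fingers move at their own pace and stop on an object; the grip force is fixed at half the most. Time passes only in rows, so rows that do not move let the fingers close. It gives the time, the measured TCP pose, the force, the opening and the grip force at its end, in the units of the state.
- readout.read_state(): the state, without advancing time (a new reading comes with each control period).
- eyes.capture(name): name is "side" or "top"; returns the picture (384x512x3 uint8, red, green, blue); there is no depth.
- eyes.calibration(name): a dict with "fov_y" (degrees; the focal length in pixels is half the picture's height over the tangent of half this angle, whatever the lens; pixels are square), "cx", "cy" (the principal point, pixels), "R" (3x3) and "t" (3): a world point X has camera coordinates R X + t. Camera axes: x right, y down, z forward; pixel columns grow to the right and rows downward; lengths in m; the calibration is good to about 2 mm. A picture is of the moment at which its call begins. calibration takes no time and is no camera call.
- finish_job(): hands the job in; it is judged then, once.
The state is a dict: "time": time; "joints": joint angles; "qd": joint speeds; "tau": joint torques, N m; "ee_pos": TCP position; "orientation": TCP orientation; "contact_force": force on the tool from outside, world axes, zero at the start; "torque": the same for the moment, N m; "opening": finger opening in m; "gripper_force": force on a finger pad.
Only numpy, scipy, OpenCV 4.12 (cv2) and the standard library are available. Lean on these libraries where they do the work, as an engineer would, in place of code of your own. Each camera call takes 0.05 s, during which the arm holds its last target. There are 200 camera calls.

## Working session

There is one attempt and no reset: what is moved stays moved. The work goes in short steps, Python scripts to look and compute and a tool call to move; the robot and the scene stay as the last step left them, time stands still between calls to the robot, and variables do not carry over. Pictures are saved under pics/ and viewed, at most 13 in all, crops included, and the job is handed in when it is done.

Besides the shell and the picture viewer there is one more tool, called after ">>>" as name([rows], argument=value, ...), one row to a line, values as JSON. arm_command: Moves the arm, as the interface text tells. Its arguments: {"type":"object","properties":{"moves":{"type":"array"},"fingers":{"type":"number"}},"required":["moves"]}

```bash
mkdir -p pics; ls
python3 - <<'E'
from rig import readout, eyes
import cv2,numpy as np
for n in("side","top"):
    im=eyes.capture(n); cv2.imwrite(f"pics/{n}0.png",im[:,:,::-1]); print(n,eyes.calibration(n))
print(readout.read_state())
E
```

```text
pics
side {'fov_y': 42.537758120384765, 'cx': 258.3816240406253, 'cy': 190.5970710855422, 'R': array([[ 0.93752197, -0.34754109,  0.01636328],
       [-0.2087737 , -0.59956221, -0.77261808],
       [ 0.27832734,  0.7209302 , -0.63466018]]), 't': array([-0.59612991,  0.13519751,  0.89799068])}
top {'fov_y': 54.661858124803956, 'cx': 257.06593608979756, 'cy': 193.70074282485632, 'R': array([[-0.00683299, -0.99991751, -0.01087597],
       [-0.99120597,  0.00821001, -0.13207317],
       [ 0.13215156,  0.00987787, -0.9911803 ]]), 't': array([-0.04188044,  0.63759854,  0.81038349])}
{'time': 0.1, 'joints': array([-1.31810018e+00,  2.21220176e-01,  1.52748962e+00, -5.07516376e-06,
        1.39468549e+00, -1.26114270e-01]), 'qd': array([ 0.00059003, -0.00106913, -0.0028649 ,  0.0020019 , -0.00206328,
       -0.00044402]), 'tau': array([ 6.67663498e-04, -4.98243678e+01, -3.90544760e+01, -1.15405724e-04,
        5.68927659e-03, -1.64743363e-05]), 'ee_pos': array([ 0.23098486, -0.58016779,  0.23026721]), 'orientation': array([-8.99355345e-04,  9.82115910e-01,  1.88275138e-01, -5.95001129e-05]), 'contact_force': array([-0.57903036, -0.02091682, -0.24851388]), 'torque': array([-0.01868822, -0.0134437 , -0.01974139]), 'gripper_force': 0.0, 'opening': 0.0854647669657873}
```

View pics/side0.png

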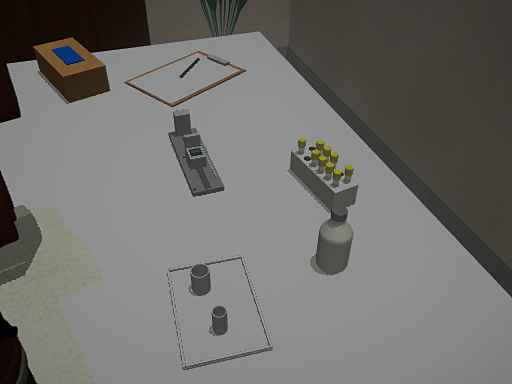

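View pics/top0.png

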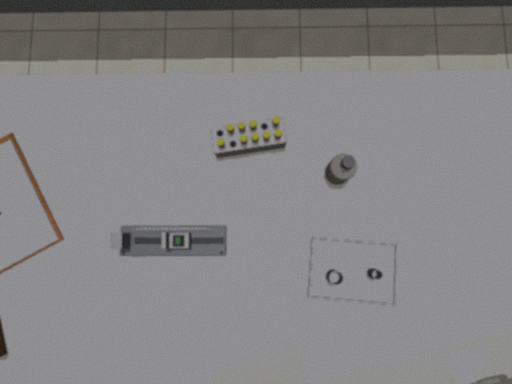

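The side view shows the wide sleeve's rim at (201,270), the slim one at (219,314), and the caliper running from (180,115) to (215,190). In the top view the wide sleeve is at (334,277), the slim one at (374,273), the caliper base spans columns 120–227 and rows 226–256, and the fixed jaw is at (116,240). I'll enlarge these next.

```bash
cat > h.py <<'E'
import cv2,numpy as np
from rig import readout,eyes
def ray(n,px):
    c=eyes.calibration(n); f=192/np.tan(np.radians(c['fov_y']/2))
    R=np.array(c['R']);t=np.array(c['t'])
    d=R.T@np.array([(px[0]-c['cx'])/f,(px[1]-c['cy'])/f,1]); return -R.T@t,d/np.linalg.norm(d)
def plane(n,px,z):
    o,d=ray(n,px); return o+d*(z-o[2])/d[2]
def tri(a,b):
    o1,d1=ray("side",a);o2,d2=ray("top",b)
    s=np.linalg.lstsq(np.c_[d1,-d2],o2-o1,rcond=None)[0]
    p,q=o1+s[0]*d1,o2+s[1]*d2; return (p+q)/2,np.linalg.norm(p-q)
def proj(n,X):
    c=eyes.calibration(n); f=192/np.tan(np.radians(c['fov_y']/2))
    v=np.array(c['R'])@X+c['t']; return v[:2]/v[2]*f+[c['cx'],c['cy']]
def crop(im,x,y,w,h,k):
    c=cv2.resize(im[y:y+h,x:x+w],None,fx=k,fy=k,interpolation=cv2.INTER_CUBIC)
    return cv2.normalize(c,None,0,255,cv2.NORM_MINMAX)
E
python3 - <<'E'
from h import *
s=cv2.imread("pics/side0.png");t=cv2.imread("pics/top0.png")
A=crop(t,105,215,130,50,6)          # 780x300
B=crop(s,155,100,75,100,3); C=crop(s,180,255,60,90,3); D=crop(t,305,235,100,70,3)
o=np.zeros((600,800,3),np.uint8)
for im,x,y in((A,0,0),(B,0,300),(C,230,300),(D,420,300)): o[y:y+im.shape[0],x:x+im.shape[1]]=im
cv2.imwrite("pics/c1.png",o)
E
```

```text
(no output)
```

View pics/c1.png

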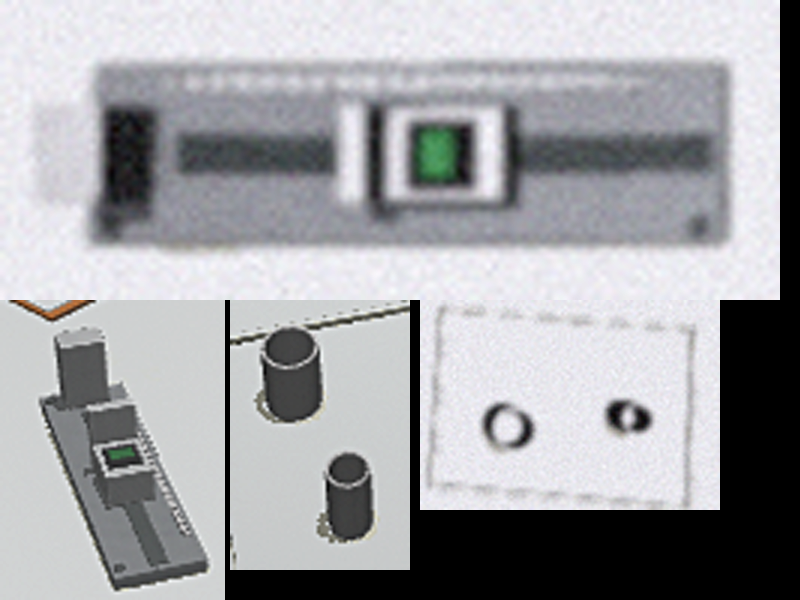

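The crops show the base plate corners, the light jaw tops at crop x 35–85 (fixed) and 338–365 (sliding), the block back at about 513, and the rim of the wide sleeve at side (200.3,270.5), top (334.3,277.3).

Run:
```python
from h import *
np.set_printoptions(precision=4,suppress=True)
def un(x,y,k,ox,oy): return ((x+.5)/k-.5+ox,(y+.5)/k-.5+oy)
T=lambda x,y:un(x,y,6,105,215)
B=lambda x,y:un(x,y-300,3,155,100)
C=lambda x,y:un(x-230,y-300,3,180,255)
D=lambda x,y:un(x-420,y-300,3,305,235)
print("wide rim",tri(C(291,347),D(508,427)),"bottom from side z4mm",plane("side",C(291,402),.004),"rim side@.05",plane("side",C(291,347),.05),"rim top@.05",plane("top",D(508,427),.05))
print("slim rim",tri(C(348,470),D(629,417)),plane("side",C(348,470),.05))
w=[plane("side",C(*p),.05) for p in((262,347),(320,347))];print("width",np.linalg.norm(w[0]-w[1]))
print("base top@.012");
for p in((97,64),(730,64),(727,243),(92,243)): print(plane("top",T(*p),.012))
print("side base corners");
for p in((40,399),(116,578),(208,562)): print(plane("side",B(*p),.012))
print("tri corner(-x,+y),(-x,-y),(+x,-y)",tri(B(40,399),T(92,243)),tri(B(116,578),T(727,243)),tri(B(208,562),T(730,64)))
print("jaw tops z.07");
for p in((83,105),(83,205),(338,103),(338,207),(370,103)): print(plane("top",T(*p),.07))
print("block back z.04",plane("top",T(515,105),.04),plane("top",T(515,205),.04))
print("fixed jaw top corners side",[plane("side",B(*p),.07) for p in((57,350),(104,343))])
print("tri fixedjaw",tri(B(57,350),T(83,205)),tri(B(104,345),T(83,105)))
```

```text
wide rim (array([ 0.4493, -0.2158,  0.0456]), np.float64(0.0001341749953155062)) bottom from side z4mm [ 0.4455 -0.2202  0.004 ] rim side@.05 [ 0.4484 -0.2196  0.05  ] rim top@.05 [ 0.4497 -0.2149  0.05  ]
slim rim (array([ 0.4557, -0.3059,  0.043 ]), np.float64(0.00028360126137602794)) [ 0.4543 -0.3109  0.05  ]
width 0.032565021383760724
base top@.012
[0.5689 0.2757 0.012 ]
[0.567  0.0266 0.012 ]
[0.4978 0.0275 0.012 ]
[0.4994 0.2747 0.012 ]
side base corners
[0.4982 0.2773 0.012 ]
[0.499  0.0301 0.012 ]
[0.566  0.0259 0.012 ]
tri corner(-x,+y),(-x,-y),(+x,-y) (array([0.4986, 0.2743, 0.0137]), np.float64(0.0016575548978972597)) (array([0.4981, 0.0272, 0.0145]), np.float64(0.0005367624117733382)) (array([0.5666, 0.0268, 0.0112]), np.float64(0.0008573726561664507))
jaw tops z.07
[0.551  0.2583 0.07  ]
[0.5147 0.2567 0.07  ]
[0.551  0.1647 0.07  ]
[0.5134 0.1636 0.07  ]
[0.5509 0.1529 0.07  ]
block back z.04 [0.5508 0.1054 0.04  ] [0.5133 0.1048 0.04  ]
fixed jaw top corners side [array([0.5125, 0.2528, 0.07  ]), array([0.5504, 0.2513, 0.07  ])]
tri fixedjaw (array([0.5141, 0.2582, 0.0666]), np.float64(0.0013163837291045811)) (array([0.5517, 0.261 , 0.0624]), np.float64(0.0010971488754929805))
```

>>> arm_command([
  [[0,0,0,-0.18],[0,0,0,-0.18],[0,0,0,-0.18],[0,0,0,-0.18],[0,0,0,-0.18]],
], fingers=6.5)

```text
time: 0.72
ee_pos: [0.231, -0.5803, 0.2306]
orientation: [-0.001, 0.801, 0.599, 0.0]
contact_force: [0.8, -0.0, 0.6]
opening: 0.0649
gripper_force: 0.0
```

>>> arm_command([
  [[0,0,0,-0.18],[0,0,0,-0.105],[0,0,0,0]],
])

```text
time: 1.1
ee_pos: [0.231, -0.5804, 0.2307]
orientation: [-0.0, 0.71, 0.704, 0.0]
contact_force: [0.6, 0.0, -0.7]
opening: 0.0649
gripper_force: 0.0
```

>>> arm_command([
  [[3.63,2.15,0,0],[3.63,2.15,0,0],[3.63,2.15,0,0],[3.63,2.15,0,0],[3.63,2.15,0,0]],
])

```text
time: 1.72
ee_pos: [0.3404, -0.3986, 0.2312]
orientation: [-0.0, 0.711, 0.704, 0.0]
contact_force: [0.5, -0.5, 0.7]
opening: 0.0649
gripper_force: 0.0
```

>>> arm_command([
  [[3.63,2.15,0,0],[3.63,2.15,2,0],[3.63,2.15,3,0],[3.63,2.15,3,0],[3.63,2.15,2,0]],
])

```text
time: 2.35
ee_pos: [0.4486, -0.2175, 0.1298]
orientation: [-0.001, 0.711, 0.704, -0.0]
contact_force: [0.7, 0.0, -1.3]
opening: 0.065
gripper_force: 0.0
```

>>> arm_command([
  [[0,0,2,0],[0,0,1,0],[0,0,0,0]],
])

```text
time: 2.72
ee_pos: [0.448, -0.2192, 0.1007]
orientation: [-0.001, 0.71, 0.704, -0.0]
contact_force: [0.3, -0.2, 0.1]
opening: 0.0649
gripper_force: 0.0
```

Run:
```python
from h import *
print(readout.read_state()['ee_pos'])
s=eyes.capture("side")[:,:,::-1];t=eyes.capture("top")[:,:,::-1]
o=np.zeros((560,800,3),np.uint8)
A=crop(s,130,150,130,185,3);B=crop(t,285,200,130,130,3)
o[:A.shape[0],:A.shape[1]]=A;o[:B.shape[0],400:400+B.shape[1]]=B
cv2.imwrite("pics/c2.png",o)
```

```text
[ 0.44802847 -0.21920925  0.10067943]
```

View pics/c2.png

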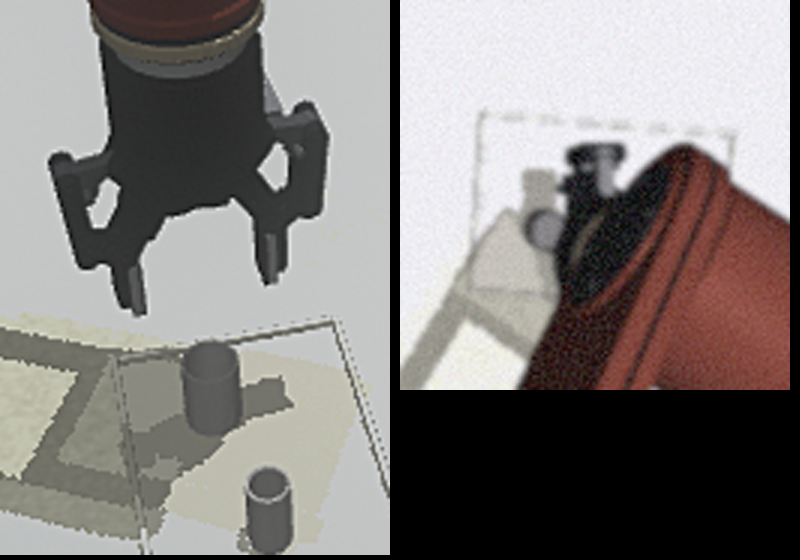

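The gripper is above the wide sleeve: its fingertips straddle the rim at crop (211,350), and the slim sleeve is clear of them.

>>> arm_command([
  [[0.2,0.1,2,0],[0,0,2,0],[0,0,2,0],[0,0,1.5,0],[0,0,0.8,0]],
])

```text
time: 3.45
ee_pos: [0.4496, -0.2176, 0.018]
orientation: [0.0, 0.71, 0.704, -0.0]
contact_force: [-0.3, -0.2, 0.5]
opening: 0.0651
gripper_force: 0.0
```

>>> arm_command([
  [[0,0,0,0],[0,0,0,0]],
])

```text
time: 3.7
ee_pos: [0.4502, -0.2176, 0.019]
orientation: [0.001, 0.71, 0.705, 0.0]
contact_force: [-0.8, 0.2, -0.6]
opening: 0.0648
gripper_force: 0.0
```

Run:
```python
from h import *
print(readout.read_state()['ee_pos'],readout.read_state()['contact_force'])
s=eyes.capture("side")[:,:,::-1]
cv2.imwrite("pics/c3.png",crop(s,130,200,130,145,4))
```

```text
[ 0.45020325 -0.21760604  0.01897889] [-0.81995294  0.2026663  -0.64341143]
```

View pics/c3.png

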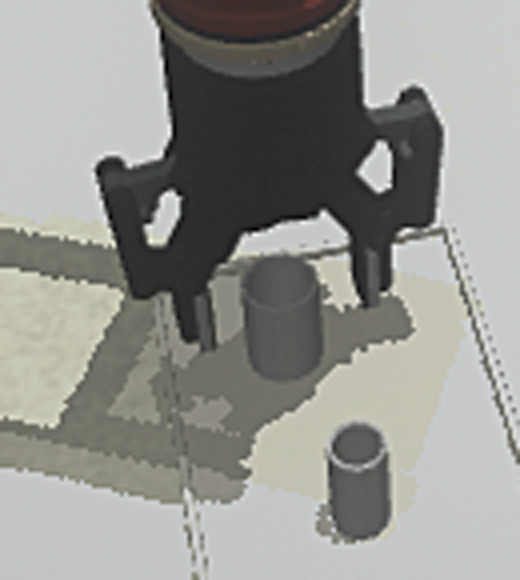

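The sleeve stands between the pads, with the pad midpoint at about (288,305) and the sleeve axis at about (284,310). I'll close the fingers.

>>> arm_command([
  [[0,0,0,0],[0,0,0,0],[0,0,0,0],[0,0,0,0],[0,0,0,0]],
], fingers=2.0)

```text
time: 4.38
ee_pos: [0.4502, -0.2175, 0.0189]
orientation: [0.001, 0.71, 0.705, 0.0]
contact_force: [-1.0, 0.5, 4.0]
opening: 0.0312
gripper_force: 59.4
```

>>> arm_command([
  [[0,0,-1,0],[0,0,-2.5,0],[0,0,-4,0],[0,0,-4,0],[0,0,-2.5,0]],
])

```text
time: 5.0
ee_pos: [0.4501, -0.2175, 0.1607]
orientation: [0.001, 0.71, 0.705, 0.0]
contact_force: [-0.2, 0.0, -1.1]
opening: 0.0311
gripper_force: 59.5
```

>>> arm_command([
  [[2.5,0.5,0,0],[4.5,0.9,0,0],[5,0.9,0,0],[5,0.9,0,0],[5,0.9,0,0]],
])

```text
time: 5.62
ee_pos: [0.492, 0.0041, 0.1585]
orientation: [0.0, 0.71, 0.705, 0.0]
contact_force: [0.4, -0.0, -1.3]
opening: 0.0312
gripper_force: 59.5
```

>>> arm_command([
  [[5,0.9,0,0],[5,0.9,0,0],[5,0.9,0,0],[3.8,0.8,0,0],[2,0.4,0,0]],
])

```text
time: 6.25
ee_pos: [0.5324, 0.212, 0.1582]
orientation: [-0.0, 0.709, 0.705, -0.0]
contact_force: [-0.3, -0.5, -0.9]
opening: 0.031
gripper_force: 59.5
```

>>> arm_command([
  [[0,0,2,0],[0,0,2,0],[0,0,2,0],[0,0,0,0]],
])

```text
time: 6.75
ee_pos: [0.5305, 0.2087, 0.0951]
orientation: [-0.001, 0.71, 0.704, -0.002]
contact_force: [-0.0, -0.3, -2.0]
opening: 0.0311
gripper_force: 59.5
```

Run:
```python
from h import *
print(readout.read_state()['ee_pos'],readout.read_state()['orientation'])
s=eyes.capture("side")[:,:,::-1];t=eyes.capture("top")[:,:,::-1]
o=np.zeros((600,800,3),np.uint8)
A=crop(s,130,40,120,160,3);B=crop(t,100,190,140,110,3)
o[:A.shape[0],:A.shape[1]]=A;o[:B.shape[0],370:370+B.shape[1]]=B
cv2.imwrite("pics/c4.png",o)
```

```text
[0.53053509 0.20869761 0.09513433] [-0.00143083  0.71005874  0.70413667 -0.00246929]
```

View pics/c4.png

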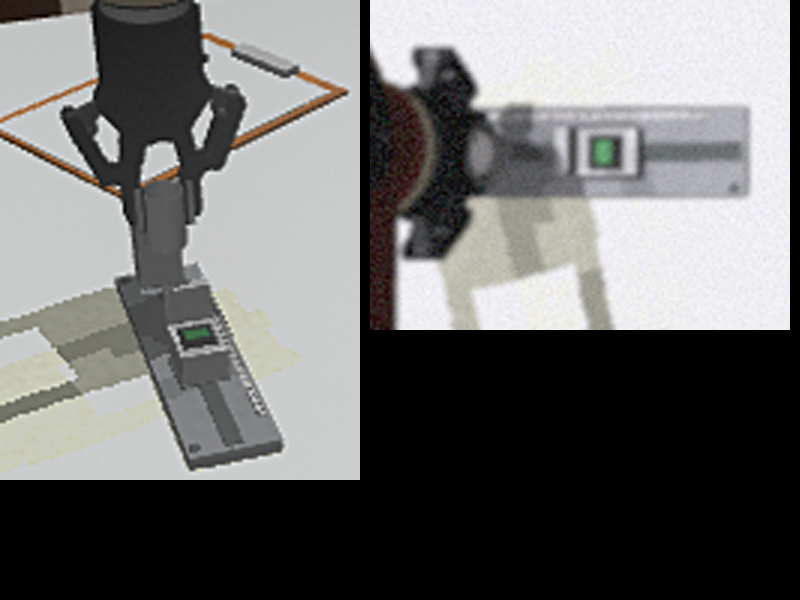

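The sleeve is held upright over the gap between the sliding jaw and the fixed jaw, on the plate's centre line. I'll lower it.

>>> arm_command([
  [[0.1,0.25,2,0],[0,0,2,0],[0,0,1.5,0],[0,0,0.8,0],[0,0,0,0]],
])

```text
time: 7.48
ee_pos: [0.5345, 0.2111, 0.0343]
orientation: [-0.0, 0.71, 0.705, -0.001]
contact_force: [-0.7, -0.7, -0.7]
opening: 0.0311
gripper_force: 59.5
```

>>> arm_command([
  [[0,0,0,0],[0,0,0,0]],
])

```text
time: 7.72
ee_pos: [0.5358, 0.2114, 0.0361]
orientation: [0.0, 0.71, 0.705, 0.001]
contact_force: [0.9, 0.4, 0.3]
opening: 0.0312
gripper_force: 59.5
```

>>> arm_command([
  [[0,-0.25,0.3,0],[0,0,0.3,0],[0,0,0.15,0],[0,0,0,0],[0,0,0,0]],
])

```text
time: 8.35
ee_pos: [0.5328, 0.2112, 0.0278]
orientation: [0.0, 0.71, 0.705, 0.0]
contact_force: [-0.2, -0.4, -1.1]
opening: 0.0314
gripper_force: 59.5
```

>>> arm_command([
  [[0,0,0.07,0],[0,0,0.05,0],[0,0,0,0],[0,0,0,0]],
])

```text
time: 8.85
ee_pos: [0.5328, 0.2112, 0.027]
orientation: [0.0, 0.71, 0.705, 0.0]
contact_force: [-1.3, -0.7, 3.3]
opening: 0.0308
gripper_force: 59.6
```

>>> arm_command([
  [[0,0,0,0],[0,0,0,0],[0,0,0,0],[0,0,0,0]],
], fingers=6.0)

```text
time: 9.35
ee_pos: [0.5327, 0.2112, 0.0265]
orientation: [-0.0, 0.71, 0.705, -0.0]
contact_force: [-0.2, 0.9, -0.5]
opening: 0.0601
gripper_force: 0.0
```

>>> arm_command([
  [[0,0,-1,0],[0,0,-3,0],[0,0,-4,0],[0,0,-3,0],[0,0,0,0]],
])

```text
time: 9.98
ee_pos: [0.5351, 0.2118, 0.1406]
orientation: [0.002, 0.71, 0.705, 0.003]
contact_force: [-0.4, -0.5, -0.4]
opening: 0.06
gripper_force: 0.0
```

>>> arm_command([
  [[-3,0,0,0],[-5,0,0,0],[-5,0,0,0],[-4,0,0,0],[-1,0,0,0]],
], fingers=0)

```text
time: 10.6
ee_pos: [0.5307, 0.0293, 0.1356]
orientation: [-0.001, 0.711, 0.704, -0.001]
contact_force: [0.1, -0.5, 0.8]
opening: 0.0003
gripper_force: 0.0
```

Run:
```python
from h import *
print(readout.read_state()['ee_pos'],readout.read_state()['orientation'])
s=eyes.capture("side")[:,:,::-1];t=eyes.capture("top")[:,:,::-1]
o=np.zeros((600,800,3),np.uint8)
A=crop(s,150,90,80,110,4);B=crop(t,100,210,110,60,4)
o[:A.shape[0],:A.shape[1]]=A;o[:B.shape[0],340:340+B.shape[1]]=B
cv2.imwrite("pics/c5.png",o)
```

```text
[0.53066317 0.0292675  0.13559657] [-5.41815674e-04  7.10620583e-01  7.03574974e-01 -5.91585807e-04]
```

View pics/c5.png

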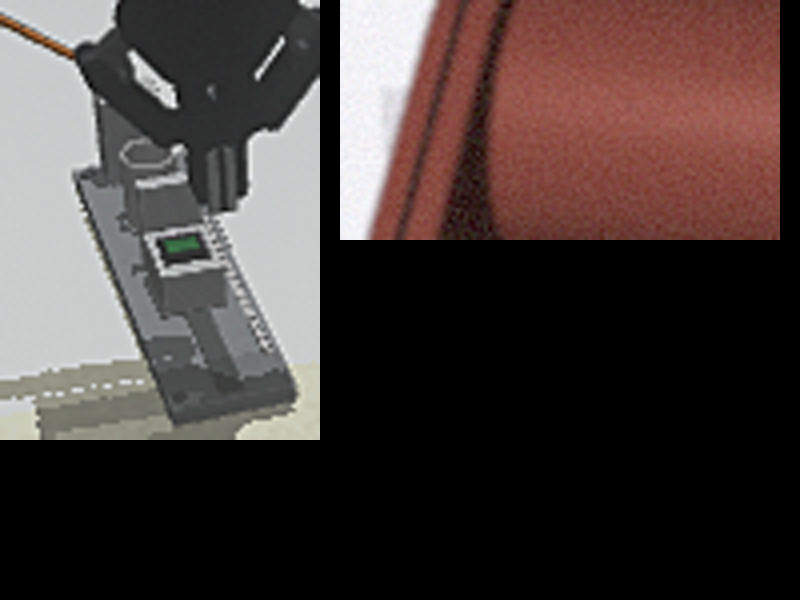

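The sleeve stands between the jaws at crop (147,155). The fingers are closed and behind the jaw, and the plate behind the block is bare. I'll descend behind the block.

>>> arm_command([
  [[1.5,0.25,2,0],[1.2,0,3,0],[0,0,3,0],[0,0,1,0],[0,0,0,0]],
])

```text
time: 11.32
ee_pos: [0.5335, 0.059, 0.0461]
orientation: [-0.001, 0.709, 0.705, -0.0]
contact_force: [0.9, -0.8, -0.0]
opening: -0.0003
gripper_force: 0.0
```

>>> arm_command([
  [[0,0,0.8,0],[0,0,0.8,0],[0,0,0.5,0],[0,0,0,0],[0,0,0,0]],
])

```text
time: 11.95
ee_pos: [0.5343, 0.0581, 0.0258]
orientation: [0.0, 0.71, 0.705, 0.0]
contact_force: [0.2, 0.0, -0.1]
opening: 0.0003
gripper_force: 0.0
```

Run:
```python
from h import *
r=readout.read_state()
print(r['ee_pos'],r['orientation'],r['contact_force'],r['torque'])
s=eyes.capture("side")[:,:,::-1]
cv2.imwrite("pics/c6.png",crop(s,150,60,100,140,4))
```

```text
[0.53428703 0.0581382  0.02578968] [1.10712827e-04 7.09625717e-01 7.04578821e-01 1.19712833e-04] [ 0.17993007  0.00394074 -0.0537818 ] [ 0.0053899   0.04503134 -0.00110797]
```

View pics/c6.png

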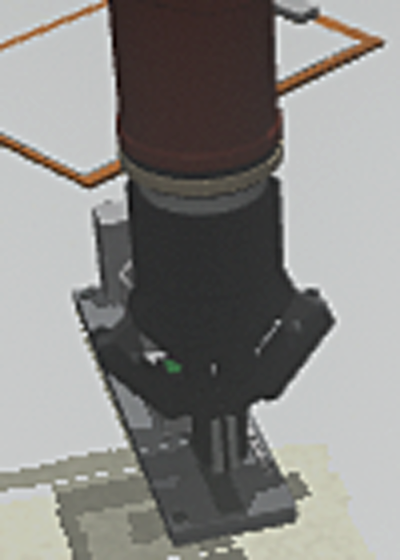

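The closed fingertips are at crop (220,465), just above the bare plate behind the block. I'll go down to z ≈ 0.020 and approach.

>>> arm_command([
  [[0.5,-0.1,0.3,0],[0.8,0,0.25,0],[0.8,0,0,0],[0.2,0,0,0],[0,0,0,0]],
])

```text
time: 12.62
ee_pos: [0.5333, 0.0815, 0.0201]
orientation: [0.0, 0.709, 0.705, -0.0]
contact_force: [0.1, -0.1, 0.7]
opening: 0.0002
gripper_force: 0.0
```

>>> arm_command([
  [[0.2,0,0,0],[0.2,0,0,0],[0.2,0,0,0],[0,0,0,0],[0,0,0,0]],
])

```text
time: 13.25
ee_pos: [0.5333, 0.0872, 0.0201]
orientation: [0.0, 0.71, 0.705, -0.0]
contact_force: [-0.8, -0.2, -0.8]
opening: -0.0002
gripper_force: 0.0
```

>>> arm_command([
  [[0.2,0,0,0],[0.2,0,0,0],[0.2,0,0,0],[0,0,0,0],[0,0,0,0]],
])

```text
time: 13.88
ee_pos: [0.5333, 0.0932, 0.0201]
orientation: [-0.0, 0.71, 0.705, -0.0]
contact_force: [-0.4, -0.1, 0.2]
opening: 0.0002
gripper_force: 0.0
```

>>> arm_command([
  [[0.1,0,0,0],[0.1,0,0,0],[0.1,0,0,0],[0,0,0,0]],
])

```text
time: 14.38
ee_pos: [0.5334, 0.0963, 0.0201]
orientation: [0.0, 0.71, 0.705, 0.0]
contact_force: [0.3, -0.3, 0.2]
opening: 0.0001
gripper_force: 0.0
```

>>> arm_command([
  [[0.1,0,0,0],[0.1,0,0,0],[0.1,0,0,0],[0.1,0,0,0]],
])

```text
time: 14.88
ee_pos: [0.5334, 0.0999, 0.0201]
orientation: [0.0, 0.71, 0.705, -0.0]
contact_force: [0.3, -2.0, 0.1]
opening: 0.0001
gripper_force: 1.3
```

>>> arm_command([
  [[0.1,0,0,0],[0.1,0,0,0],[0.1,0,0,0],[0.1,0,0,0]],
])

```text
time: 15.38
ee_pos: [0.5334, 0.1043, 0.0201]
orientation: [0.0, 0.71, 0.705, -0.0]
contact_force: [0.6, -1.9, 0.6]
opening: -0.0
gripper_force: 1.3
```

>>> arm_command([
  [[0.2,0,0,0],[0.2,0,0,0],[0.2,0,0,0],[0.2,0,0,0],[0.2,0,0,0]],
])

```text
time: 16.0
ee_pos: [0.5335, 0.1144, 0.0201]
orientation: [-0.0, 0.71, 0.705, -0.0]
contact_force: [-1.3, -2.4, 0.1]
opening: -0.0001
gripper_force: 1.3
```

Run:
```python
from h import *
r=readout.read_state()
print(r['ee_pos'],r['orientation'],r['contact_force'],r['torque'])
s=eyes.capture("side")[:,:,::-1]
cv2.imwrite("pics/c7.png",crop(s,155,80,90,120,5))
```

```text
[0.53348004 0.11436665 0.0201132 ] [-1.65312249e-05  7.09561154e-01  7.04643859e-01 -1.09782810e-05] [-1.27793806 -2.44645367  0.1038203 ] [-0.49093218  0.00693328 -0.00358546]
```

View pics/c7.png

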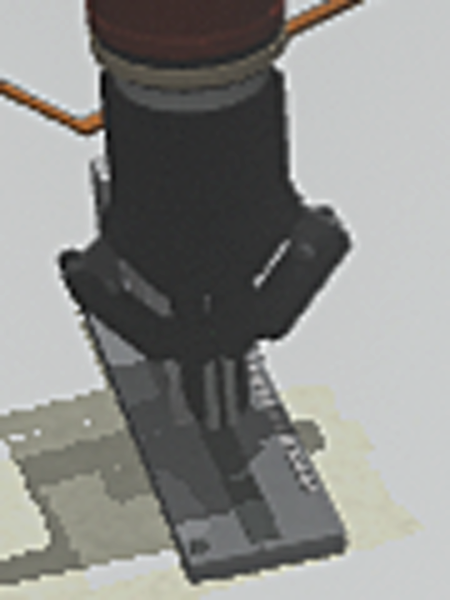

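The fingertips at crop (220,415) are bearing flat on the back of the block, which stays in line. I'll continue.

>>> arm_command([
  [[0.2,0,0,0],[0.2,0,0,0],[0.2,0,0,0],[0.2,0,0,0],[0.2,0,0,0]],
])

```text
time: 16.68
ee_pos: [0.5335, 0.1244, 0.0201]
orientation: [-0.0, 0.71, 0.705, -0.0]
contact_force: [-1.2, -2.6, 0.3]
opening: -0.0
gripper_force: 1.3
```

>>> arm_command([
  [[0.1,0,0,0],[0.1,0,0,0],[0.1,0,0,0],[0.1,0,0,0],[0.1,0,0,0]],
])

```text
time: 17.3
ee_pos: [0.5335, 0.1292, 0.0201]
orientation: [-0.0, 0.71, 0.705, -0.0]
contact_force: [-0.3, -3.2, -0.1]
opening: -0.0004
gripper_force: 1.6
```

>>> arm_command([
  [[0.1,0,0,0],[0.1,0,0,0],[0.1,0,0,0],[0.1,0,0,0],[0.1,0,0,0]],
])

```text
time: 17.92
ee_pos: [0.5336, 0.1343, 0.0201]
orientation: [-0.0, 0.71, 0.705, -0.0]
contact_force: [-0.1, -3.5, -0.0]
opening: 0.0004
gripper_force: 1.6
```

Run:
```python
from h import *
r=readout.read_state()
print(r['ee_pos'],r['orientation'],r['contact_force'],r['torque'])
```

```text
[0.53361498 0.13430067 0.02009134] [-1.34891859e-05  7.09564493e-01  7.04640497e-01 -8.22668494e-06] [-0.06235064 -3.52680032 -0.03239853] [-0.49801158  0.09395313  0.00574827]
```

>>> arm_command([
  [[0.1,0,0,0],[0.1,0,0,0],[0.1,0,0,0],[0.1,0,0,0],[0.05,0,0,0]],
])

```text
time: 18.55
ee_pos: [0.5336, 0.1388, 0.0201]
orientation: [-0.0, 0.71, 0.705, -0.0]
contact_force: [-0.2, -3.5, 1.4]
opening: -0.0
gripper_force: 1.6
```

>>> arm_command([
  [[0.04,0,0,0],[0.04,0,0,0],[0.04,0,0,0],[0.04,0,0,0],[0.04,0,0,0]],
])

```text
time: 19.18
ee_pos: [0.5336, 0.1408, 0.0201]
orientation: [-0.0, 0.71, 0.705, -0.0]
contact_force: [-0.7, -3.2, 0.4]
opening: 0.0001
gripper_force: 1.6
```

>>> arm_command([
  [[0.04,0,0,0],[0.04,0,0,0],[0.04,0,0,0],[0.04,0,0,0],[0.04,0,0,0]],
])

```text
time: 19.8
ee_pos: [0.5337, 0.1427, 0.0201]
orientation: [-0.0, 0.71, 0.705, -0.0]
contact_force: [-1.1, -4.4, -0.5]
opening: 0.0003
gripper_force: 1.6
```

>>> arm_command([
  [[0.03,0,0,0],[0.03,0,0,0],[0.03,0,0,0],[0.03,0,0,0]],
])

```text
time: 20.3
ee_pos: [0.5337, 0.1439, 0.0201]
orientation: [-0.0, 0.71, 0.705, -0.0]
contact_force: [-1.3, -3.4, 0.3]
opening: -0.0
gripper_force: 1.6
```

>>> arm_command([
  [[0.03,0,0,0],[0.03,0,0,0],[0.03,0,0,0],[0.03,0,0,0]],
])

```text
time: 20.8
ee_pos: [0.5337, 0.1451, 0.0201]
orientation: [-0.0, 0.71, 0.705, -0.0]
contact_force: [-0.8, -3.4, -0.1]
opening: 0.0001
gripper_force: 1.6
```

>>> arm_command([
  [[0.03,0,0,0],[0.03,0,0,0],[0.03,0,0,0]],
])

```text
time: 21.18
ee_pos: [0.5337, 0.146, 0.0201]
orientation: [-0.0, 0.71, 0.705, -0.0]
contact_force: [-1.2, -3.5, 0.6]
opening: 0.0003
gripper_force: 1.6
```

>>> arm_command([
  [[0.03,0,0,0],[0.03,0,0,0],[0.03,0,0,0]],
])

```text
time: 21.55
ee_pos: [0.5337, 0.1469, 0.0201]
orientation: [-0.0, 0.71, 0.705, 0.0]
contact_force: [-1.6, -3.6, 1.7]
opening: -0.0001
gripper_force: 1.6
```

>>> arm_command([
  [[0.03,0,0,0],[0.03,0,0,0],[0.03,0,0,0]],
])

```text
time: 21.92
ee_pos: [0.5337, 0.1478, 0.0201]
orientation: [-0.0, 0.71, 0.705, -0.0]
contact_force: [-1.3, -3.9, -0.5]
opening: -0.0
gripper_force: 1.6
```

>>> arm_command([
  [[0.03,0,0,0],[0.03,0,0,0]],
])

```text
time: 22.18
ee_pos: [0.5337, 0.1484, 0.0201]
orientation: [0.0, 0.71, 0.705, -0.0]
contact_force: [-1.4, -2.6, 0.9]
opening: -0.0001
gripper_force: 1.6
```

>>> arm_command([
  [[0.03,0,0,0],[0.03,0,0,0]],
])

```text
time: 22.42
ee_pos: [0.5337, 0.149, 0.0201]
orientation: [-0.0, 0.71, 0.705, 0.0]
contact_force: [-0.9, -3.6, -0.1]
opening: 0.0002
gripper_force: 1.6
```

>>> arm_command([
  [[0.03,0,0,0],[0.03,0,0,0]],
])

```text
time: 22.68
ee_pos: [0.5337, 0.1496, 0.0201]
orientation: [-0.0, 0.71, 0.705, -0.0]
contact_force: [-0.8, -3.2, 0.5]
opening: -0.0002
gripper_force: 1.6
```

>>> arm_command([
  [[0.03,0,0,0],[0.03,0,0,0]],
])

```text
time: 22.92
ee_pos: [0.5337, 0.1502, 0.0201]
orientation: [-0.0, 0.71, 0.705, -0.0]
contact_force: [-0.9, -3.1, -0.8]
opening: -0.0
gripper_force: 1.6
```

>>> arm_command([
  [[0.03,0,0,0],[0.03,0,0,0]],
])

```text
time: 23.18
ee_pos: [0.5338, 0.1508, 0.0201]
orientation: [0.0, 0.71, 0.705, -0.0]
contact_force: [-1.7, -4.1, 0.1]
opening: -0.0002
gripper_force: 1.6
```

>>> arm_command([
  [[0.03,0,0,0],[0.03,0,0,0]],
])

```text
time: 23.42
ee_pos: [0.5337, 0.1514, 0.0201]
orientation: [-0.0, 0.71, 0.705, -0.0]
contact_force: [-2.1, -3.1, 0.9]
opening: 0.0001
gripper_force: 1.6
```

>>> arm_command([
  [[0.03,0,0,0],[0.03,0,0,0]],
])

```text
time: 23.68
ee_pos: [0.5337, 0.152, 0.0201]
orientation: [-0.0, 0.71, 0.705, -0.0]
contact_force: [-1.0, -3.0, -0.0]
opening: 0.0001
gripper_force: 1.6
```

>>> arm_command([
  [[0.03,0,0,0],[0.03,0,0,0]],
])

```text
time: 23.92
ee_pos: [0.5337, 0.1526, 0.0201]
orientation: [-0.0, 0.71, 0.705, -0.0]
contact_force: [-2.0, -3.0, 0.7]
opening: 0.0002
gripper_force: 1.6
```

>>> arm_command([
  [[0.03,0,0,0],[0.03,0,0,0]],
])

```text
time: 24.18
ee_pos: [0.5338, 0.1531, 0.0201]
orientation: [0.0, 0.71, 0.705, -0.0]
contact_force: [-1.8, -4.4, 1.1]
opening: -0.0002
gripper_force: 2.3
```

>>> arm_command([
  [[0.03,0,0,0],[0.03,0,0,0]],
])

```text
time: 24.42
ee_pos: [0.5338, 0.1531, 0.0201]
orientation: [0.0, 0.709, 0.705, -0.0]
contact_force: [-1.8, -7.8, 1.0]
opening: 0.0004
gripper_force: 3.6
```

Run:
```python
from h import *
r=readout.read_state()
print(r['ee_pos'],r['orientation'],r['contact_force'],r['torque'])
s=eyes.capture("side")[:,:,::-1];t=eyes.capture("top")[:,:,::-1]
o=np.zeros((480,800,3),np.uint8)
A=crop(s,155,80,80,120,4);B=crop(t,100,200,110,80,4)
o[:A.shape[0],:A.shape[1]]=A;o[:B.shape[0],340:340+B.shape[1]]=B
cv2.imwrite("pics/c8.png",o)
```

```text
[0.53377689 0.15313634 0.02011014] [ 3.64425181e-04  7.09491032e-01  7.04714216e-01 -4.64206245e-04] [-1.80130788 -7.76818312  0.97018595] [-1.08941965  0.30219311  0.06624688]
```

View pics/c8.png

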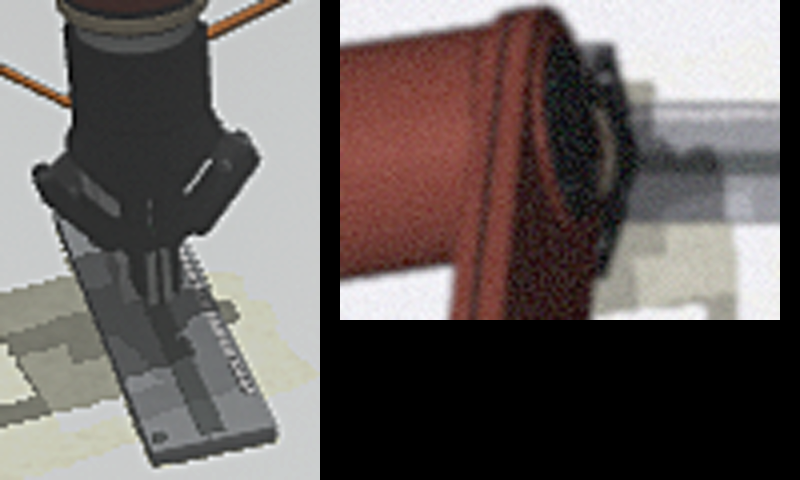

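The arm hides the nip itself; the base and the push line still look straight. The force has risen to 7.8 N with no further travel, so the sleeve is against the fixed jaw. I'll add a little more push.

>>> arm_command([
  [[0.03,0,0,0],[0,0,0,0]],
])

```text
time: 24.78
ee_pos: [0.5338, 0.1531, 0.0201]
orientation: [0.0, 0.71, 0.705, -0.001]
contact_force: [-1.9, -8.0, 1.3]
opening: 0.0004
gripper_force: 3.8
```

>>> arm_command([
  [[0.03,0,0,0],[0,0,0,0]],
])

```text
time: 25.02
ee_pos: [0.5338, 0.1531, 0.0201]
orientation: [0.001, 0.71, 0.705, -0.001]
contact_force: [-1.8, -8.2, 2.0]
opening: 0.0002
gripper_force: 4.4
```

>>> arm_command([
  [[0.03,0,0,0],[0,0,0,0],[0,0,0,0],[0,0,0,0],[0,0,0,0]],
])

```text
time: 25.65
ee_pos: [0.5338, 0.1532, 0.0201]
orientation: [0.001, 0.71, 0.705, -0.001]
contact_force: [-2.4, -10.1, 2.0]
opening: -0.0
gripper_force: 4.9
```

>>> arm_command([
  [[0.01,0,0,0],[0,0,0,0],[0,0,0,0],[0,0,0,0],[0,0,0,0]],
])

```text
time: 26.28
ee_pos: [0.5338, 0.1532, 0.0201]
orientation: [0.001, 0.71, 0.705, -0.001]
contact_force: [-2.2, -10.5, 1.3]
opening: 0.0002
gripper_force: 5.1
```

>>> arm_command([
  [[-0.05,0,0,0],[-0.05,0,0,0],[-0.1,0,0,0],[-0.5,0,0,0],[-2,0,0,0]],
])

```text
time: 26.9
ee_pos: [0.534, 0.128, 0.0204]
orientation: [0.0, 0.709, 0.705, 0.001]
contact_force: [0.4, -0.2, 0.2]
opening: -0.0002
gripper_force: 0.0
```

>>> arm_command([
  [[-2,0,0,0],[-3,0,-2,0],[-4,0,-4,0],[-5,0,-4,0],[-5,0,-4,0]],
])

```text
time: 27.52
ee_pos: [0.5317, -0.0624, 0.1595]
orientation: [0.0, 0.71, 0.704, 0.0]
contact_force: [0.7, 0.1, 0.0]
opening: 0.0001
gripper_force: 0.0
```

>>> arm_command([
  [[-5,-1,0,0],[-5,-1,0,0],[-5,-1,0,0],[-3,0,0,0],[0,0,0,0]],
])

```text
time: 28.15
ee_pos: [0.5, -0.2428, 0.1583]
orientation: [0.0, 0.711, 0.703, -0.0]
contact_force: [-0.8, -0.1, 0.5]
opening: 0.0006
gripper_force: 0.0
```

Run:
```python
from h import *
s=eyes.capture("side")[:,:,::-1];t=eyes.capture("top")[:,:,::-1]
o=np.zeros((600,800,3),np.uint8)
A=crop(s,150,90,80,110,5);B=crop(t,105,215,65,50,6)
o[:A.shape[0],:A.shape[1]]=A;o[:B.shape[0],405:405+B.shape[1]]=B
cv2.imwrite("pics/c9.png",o)
```

```text
(no output)
```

View pics/c9.png

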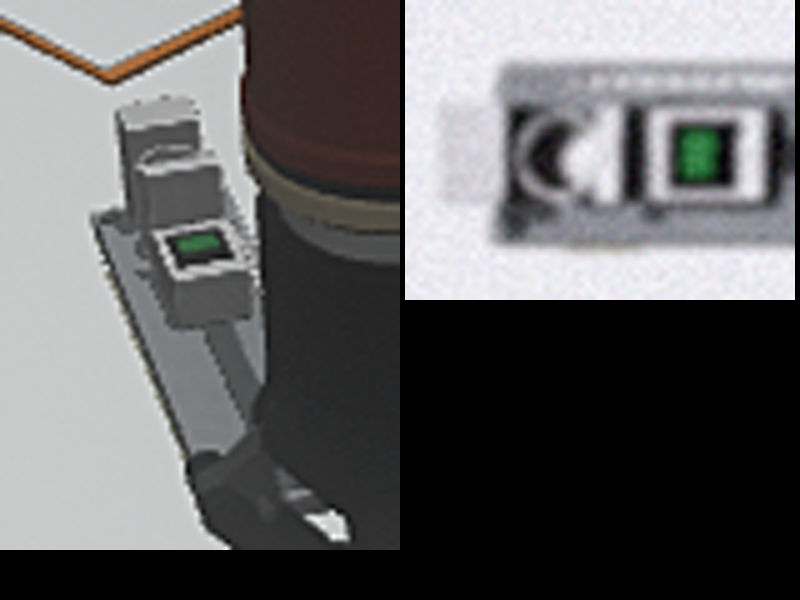

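The sleeve stands between both jaws. In the top crop its ring at about (550,155) touches the sliding jaw plate and is centred in x, and the jaw is square. I'm handing it in.

```bash
python3 -c "
from rig import finish_job
print(finish_job())"
```

```text
the job is handed in; nothing more can be done
None
```

The wide sleeve stands on the caliper base, and I closed the jaw on it to about 8 N (10.5 N at the wrist less about 2.5 N to slide the jaw), then let go; the last picture showed both jaws touching it and the jaw looking square, and the job is handed in with no verdict returned.

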